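# Clamp the block in the drilling jig

## Robot

A 6-joint arm with a two-finger parallel gripper is mounted at the origin on the work surface. World frame = base frame: x ahead of the robot, y to its left, z up, the work surface at z = 0. Lengths are in mm, angles in rad, forces in N, time in s.
With the tool pointing down it reaches from about 275 to 750 mm from the base axis. Payload 10.2 kg.
Tool frame: the origin (TCP) lies midway between the tips of the shut fingers; the grasp point (between the pads) lies 19 mm behind it; z points along the fingers, y is the direction in which the jaws open and shut (so a half turn about z gives the same grasp; the last joint's range is limited). The gripper opens to 85 mm and grips with 20 to 120 N. Pads are 22 mm wide; open, the fingers measure 114 mm over their backs; the gripper's body (76 mm by 85 mm) begins 54 mm behind the grasp point. The pads swing forward as they close: fully open they stand 13 mm farther back than shut.
Start: joints at [-1.398, 0.313, 1.498, -0, 1.331, -0.223], TCP at [202.4, -484.423, 231.294] pointing down, gripper open.
Joint ranges: [-2.94, 2.94], [-0.97, 2.17], [0.19, 2.56], [-1.23, 4.37], [0.02, 3.11], [-2.88, 2.88]. Speed limits (rad/s): [2.39, 2.39, 3.01, 3.14, 3.14, 3.14].

## Interface

Orientations are given as a unit quaternion [w, x, y, z].
In Python, from rig import sense, optics, ctrl gives the robot as it stands.
- The arm moves only by the tool play_rows, never from a script. Its argument "plan" is a list of rows, each a list of 7 numbers: the shift along the world's x, y, z in mm, then the turn, a rotation vector about the world's x, y, z in rad, then the opening, from -1 (shut) to 1 (fully open), so that 0 is half open. A call has 1 to 5 rows; each row shifts and turns the pose as measured when the row begins; what a row does not reach is not made up. A row lasts 1/12 s, in which the tool goes at most 41.7 mm and 7.16 degrees, less where a joint would pass 70% of its speed; a pose out of reach is approached as far as the arm can. A call is refused whole if a number of a shift passes 41.7 or a number of a turn 0.125, either way. A call with a gripper value outside its range is refused whole. The fingers move at their own pace and stop on an object; "grip_force" is the grip in N (left out, the last holds). Time passes only in rows, so rows that do not move let the fingers close. It gives the time, the measured TCP pose, the force and the opening at its end, in the units of the state.
- sense(): the state, without advancing time (a new reading comes with each control period).
- optics.capture(name): name is "side" or "top" or "wrist"; returns a dict with "img" (420x560x3 uint8, blue, green, red), "fx", "fy", "cx", "cy" (pixels), "dist" ([k1, k2, p1, p2, k3] as OpenCV has them; the pictures are not rectified), "world_to_cam" (4x4, takes a point from world to camera coordinates). Camera axes: x right, y up, looking along -z (the intrinsics and any distortion apply to the point x, -y, -z); pixel columns grow to the right and rows downward; lengths in mm; the calibration is good to about 2 mm. A picture is of the moment at which its call begins. There is no depth.
- ctrl.finish_job(): hands the job in, once; it reports no verdict.
The state is a dict: "time_s": time; "joints": joint angles; "dq": joint speeds; "tau": joint torques, N m; "eef_pos": TCP position; "ee_rot": TCP orientation; "force": force on the tool from outside, world axes, zero at the start; "wrist_torque": the same for the moment, N m; "grip_width": opening from 0.0 (shut) to 1.0 (fully open).
Only numpy, scipy, OpenCV 4.12 (cv2) and the standard library are available. Lean on these libraries where they do the work, as an engineer would, in place of code of your own. Each camera call takes 0.05 s, during which the arm holds its last target. There are 200 camera calls.

## Task

Clamp the wooden block that sits in the drilling jig: with a finger, push the clamp's strap round sideways until its rubber foot is over the middle of the block, and only then push the raised cam lever all the way down so that the strap stays clamped there. Pick nothing up, and leave the block where it sits and everything else on the bench undisturbed.

Things in the scene. Friction and masses are not known exactly. Their poses are not given: they have to be found in the camera images.
- jig: drilling jig fixed to the bench at varying places and headings: dark plywood plate 220 x 320 x 18 mm (x, y, z). Origin: centre of its underside, on the table; z up. The block sits at jig (0, -90) mm against two low fences (22 mm above the plate) on its +x and -y sides; the clamp's round steel post (28 mm thick) stands at jig (0, +30) mm
- swing (a joint): angle of the clamp about its upright post, rad, anticlockwise from above; range -0.6 to 1.9, starts at 1.0 to 1.6. 0: strap along the jig's -y, foot over the middle of the block; pi/2: strap along the jig's +x (open). No stop at 0. Strap, foot and lever turn together. Friction about 0.15 N m; stays where it is left
- lever (a joint): cam lever's angle above level, rad: 0 fully down (level, at its stop, clamped), range 0 to 1.4, starts at 0.85 to 1.2. Turns about a level pin across the strap, over the post's axis, 102 mm above the table; points away from the foot and comes down on the other side of the post. Friction about 0.25 N m (3 N at its end), stays where left. Going down it lowers the strap 3 to 4 mm onto the block
- pivot (a point): on the axis of the clamp's post, 82 mm above the table; its x axis points along the strap to the foot, z up. The strap is a straight aluminium bar 24 mm wide, 12 mm thick, from 20 mm behind this axis to 145 mm before it; underside 76 mm above the table with the lever down, up to 5 mm higher with it raised. Over the axis two steel cheeks rise to 111 mm above the table
- foot (a point): centre of the underside of the rubber foot (22 mm in diameter) that hangs below the strap 120 mm from the post's axis; about 3 mm above the height of the block's top while the lever is up
- lever_end (a point): middle of the free end of the cam lever, 95 mm from the lever's pin. The lever is a straight bar; its outer 50 mm is a black plastic grip 20 mm wide and 14 mm thick (7 mm either side of the line from pin to end)
- block_top (a point): centre of the top face of the loose block to be clamped: bare wood, 60 x 80 x 40 mm, lying on the jig plate, its top 58 mm above the table
- spare_block: a second, identical bare wooden block (60 x 80 x 40 mm) lying on the table just beyond the far (+x) side of the jig, low enough for the strap and a finger beside it to pass over; bystander. Origin: centre of its underside
- glue: white glue bottle, 56 mm in diameter, 150 mm tall, standing beside the block end of the jig; bystander. Origin: centre of its foot
- dowel_jar: glass jar with steel lid, 70 mm in diameter, 85 mm tall, off the far corner of the jig; bystander. Origin: centre of its foot
- tape: roll of paper tape lying flat, 96 mm in diameter, 24 mm high, beyond the far side of the jig, low enough for the strap and a finger beside the strap to pass over; bystander. Origin: centre of its underside
- mallet: wooden mallet lying on the table past the post end of the jig, head 60 x 110 x 55 mm; bystander. Origin: on the table under its handle
- driver: screwdriver lying on the robot-side margin of the jig plate; bystander. Origin: under its middle
- strap: the aluminium strap with its foot (it swings with joint swing); origin on the post's axis 72 mm above the table with the lever down, x along the strap to the foot, z up
- block: the block to be clamped; origin: centre of its underside

How it is judged:
By the outcome, as a careful person would: the job done as asked, in the order asked, and still so for the second after the job is handed in, with the robot touching nothing.
It also fails if it takes over 54 s, if anything falls off the work surface, if the arm or the gripper's body presses on something with over 40 N, if the wrist force passes 120 N, or if a joint passes its speed limit or range.

## Working session

There is one attempt and no reset: what is moved stays moved. The work goes in short steps, Python scripts to look and compute and a tool call to move; the robot and the scene stay as the last step left them, time stands still between calls to the robot, and variables do not carry over. Pictures are saved under pics/ and viewed, about 8 in all and at most 12, crops included, and the job is handed in when it is done.

Besides the shell and the picture viewer there is one more tool, called in YAML: its name, and indented under it one key for each argument. play_rows: Moves the arm, as the interface text tells. Its arguments: {"type":"object","properties":{"plan":{"type":"array"},"grip_force":{"type":"number"}},"required":["plan"]}

```bash
mkdir -p pics
cat > h.py <<'E'
import numpy as np, cv2
from rig import sense, optics, ctrl
def cap(n,f=None):
    c=optics.capture(n)
    if f: cv2.imwrite('pics/'+f,c['img'])
    return c
def ray(c,u,v):
    K=np.array([[c['fx'],0,c['cx']],[0,c['fy'],c['cy']],[0,0,1]])
    p=cv2.undistortPoints(np.array([[[u,v]]],float),K,np.array(c['dist'],float))[0,0]
    W=np.array(c['world_to_cam']);R=W[:3,:3];o=-R.T@W[:3,3]
    return o,R.T@np.array([p[0],-p[1],-1])
def atz(c,u,v,z):
    o,d=ray(c,u,v); return o+d*(z-o[2])/d[2]
def proj(c,P):
    W=np.array(c['world_to_cam']);q=(W[:3,:3]@np.array(P,float).reshape(-1,3).T).T+W[:3,3]
    q=q*[1,-1,-1]
    K=np.array([[c['fx'],0,c['cx']],[0,c['fy'],c['cy']],[0,0,1]])
    return cv2.projectPoints(q,np.zeros(3),np.zeros(3),K,np.array(c['dist'],float))[0][:,0]
E
python3 - <<'E'
from h import *
import pickle
d={n:cap(n,n+'0.png') for n in('top','side')}
pickle.dump(d,open('c0.pkl','wb'))
for n in d:
    W=np.array(d[n]['world_to_cam']);print(n,-W[:3,:3].T@W[:3,3],W[:3,:3].round(2).tolist(),d[n]['fx'])
print(sense())
E
```

```text
top [ 415.8504252    14.89147651 1024.70352557] [[-0.03, -1.0, -0.01], [0.98, -0.03, 0.21], [-0.21, 0.0, 0.98]] 425.97626877860426
side [253.91893796 758.47941552 620.68732946] [[-0.9, -0.44, 0.01], [0.25, -0.48, 0.84], [-0.36, 0.76, 0.54]] 439.8555510855212
{'time_s': 0.1, 'joints': array([-1.39839976e+00,  3.13428388e-01,  1.49837568e+00,  1.18250593e-05,
        1.33097359e+00, -2.23413315e-01]), 'dq': array([-0.00048161,  0.00026612, -0.00149944,  0.00180353, -0.00071259,
        0.00083934]), 'tau': array([ 2.13878928e-03, -4.12902224e+01, -2.60140800e+01, -2.36437663e-04,
        3.04632107e-03,  4.47867919e-06]), 'eef_pos': array([ 202.3618248 , -484.18617984,  230.76924011]), 'ee_rot': array([-5.92159184e-04,  9.80480755e-01,  1.96614186e-01,  2.08526435e-05]), 'force': array([ 0.11209816,  0.10130807, -0.17917246]), 'wrist_torque': array([-0.00543578,  0.01594979,  0.02696959]), 'grip_width': 0.998208514448854}
```

View pics/top0.png

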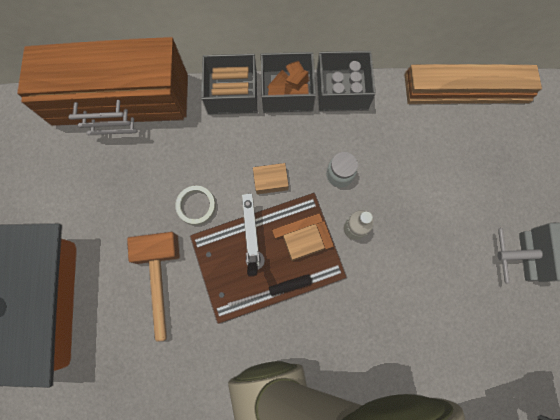

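View pics/side0.png

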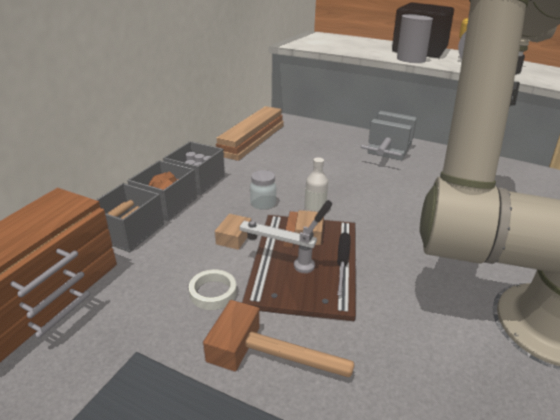

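The top view shows the jig with corners near (192,240), (316,194), (347,277) and (218,322). The strap runs from about (253,262) to (248,197), and the block is at (304,241). I'll enlarge both views.

Run:
```python
import cv2
t=cv2.imread('pics/top0.png')[160:335,170:390];cv2.imwrite('pics/t1.png',cv2.resize(t,None,fx=3.4,fy=3.4,interpolation=2))
t=cv2.imread('pics/side0.png')[160:320,190:370];cv2.imwrite('pics/s1.png',cv2.resize(t,None,fx=3.7,fy=3.7,interpolation=2))
```

```text
(no output)
```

View pics/t1.png

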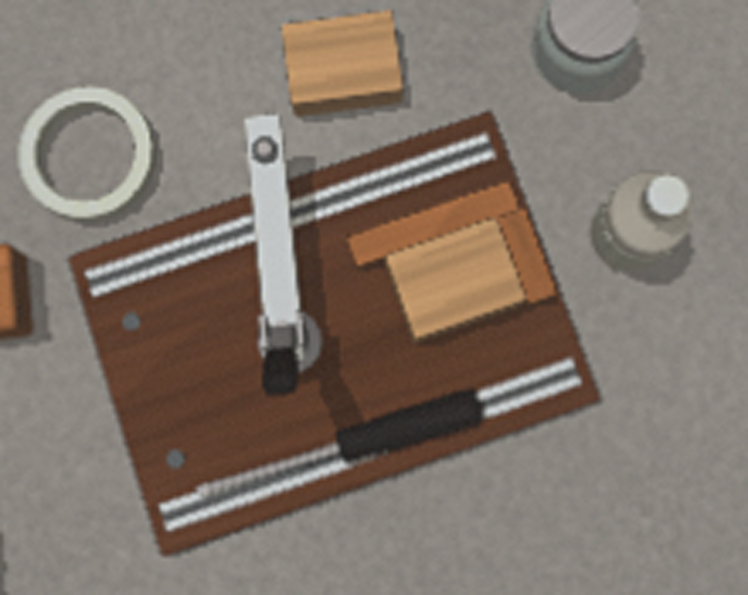

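View pics/s1.png

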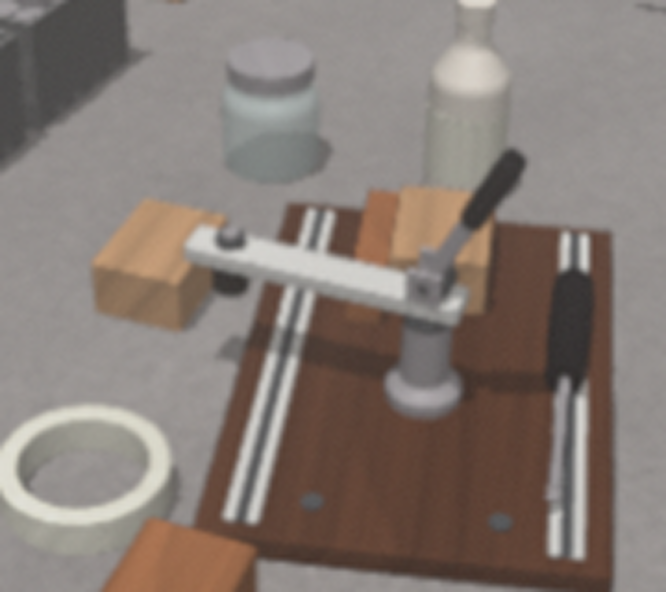

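The crops show the plate corners, the strap tip corners at (246,120) and (278,116), and the post cheeks at about (281,330). The lever is raised, with its end at about (513,160) in the side crop. Next I fit the poses.

```bash
cat > fit.py <<'E'
from h import *
import pickle
from scipy.optimize import least_squares
d=pickle.load(open('c0.pkl','rb'))
T=lambda u,v:((u+.5)/3.4-.5+170,(v+.5)/3.4-.5+160)
S=lambda u,v:((u+.5)/3.7-.5+190,(v+.5)/3.7-.5+160)
J=[[110,160,18],[110,-160,18],[-110,-160,18],[-110,160,18]]
B=[[30,-50,58],[30,-130,58],[-30,-130,58],[-30,-50,58]]
top=[T(*p) for p in[(72,258),(490,112),(600,400),(163,550),(387,260),(497,220),(525,302),(413,336)]]
sid=[S(*p) for p in[(200,528),(287,203),(611,230),(610,578)]]
def jig(p,X):
    X=np.array(X,float);c,s=np.cos(p[2]),np.sin(p[2])
    return np.c_[X[:,0]*c-X[:,1]*s+p[0],X[:,0]*s+X[:,1]*c+p[1],X[:,2]]
f=lambda p:np.r_[(proj(d['top'],jig(p,J+B))-top).ravel(),(proj(d['side'],jig(p,J))-sid).ravel()]
r=least_squares(f,[400,0,.3],x_scale=[100,100,1],loss='soft_l1');p=r.x
if __name__=='__main__':
    print('jig',p,f(p).round(1))
    piv=jig(p,[[0,30,82]])[0];print('pivot',piv,'block',jig(p,[[0,-90,58]])[0])
    # strap swing, lever angle, strap raise
    def sp(q):
        a=p[2]-np.pi/2+q[0];e=np.array([np.cos(a),np.sin(a)]);n=np.array([-e[1],e[0]])
        g=lambda x,y,z:np.r_[piv[:2]+e*x+n*y,z]
        return g,[g(145,12,88+4),g(145,-12,88+4)],g(-95*np.cos(q[1])+0,0,104+95*np.sin(q[1]))
    def h(q):
        g,E,L=sp(q)
        return np.r_[(proj(d['top'],E)-[T(246,120),T(278,117)]).ravel(),(proj(d['top'],[L])-[T(281,370)]).ravel()*.3,(proj(d['side'],[L])-[S(516,157)]).ravel()]
    q=least_squares(h,[1.2,1.]).x;print('swing,lever',q,h(q).round(1));g,E,L=sp(q);print('tip',E,'leverend',L,'foot',g(120,0,61))
    print('glue',atz(d['top'],*T(667,195),150),'jar',atz(d['top'],*T(592,12),85),'spare',atz(d['top'],*T(342,58),40),'tape',atz(d['top'],*T(85,150),24))
    g0=sp([0,0])[0];print('foot goal',g0(120,0,61),'lever goal',g0(-95,0,102))
E
python3 fit.py
```

```text
jig [5.19772791e+02 4.73640353e+01 3.08790179e-01] [-1.7 -0.6  0.6 -0.6  0.7  0.5 -0.6  2.7 -0.7 -1.2 -0.3 -0.8  0.6 -0.5
  0.5  1.2 -2.8  0.4  0.3 -0.8  0.6 -0.1  1.4 -0.2]
pivot [510.65560332  75.94509345  82.        ] block [547.12435456 -38.37913925  58.        ]
swing,lever [1.34365627 1.12198832] [-0.6 -0.8  0.5 -1.1 -0.2  1.5  0.1 -0.9]
tip [array([654.19381989,  99.73123189,  92.        ]), array([656.1512461 ,  75.81118836,  92.        ])] leverend [469.5731969   72.5832359  189.59166897] foot [630.25582098  85.73222449  61.        ]
glue [ 582.12104369 -165.87191187  150.        ] jar [ 722.82170233 -137.31361401   85.        ] spare [708.58311548  34.5923194   40.        ] tape [650.98716434 219.6005935   24.        ]
foot goal [547.12435456 -38.37913925  61.        ] lever goal [481.78450858 166.45177767 102.        ]
```

play_rows:
  plan:
    - [22,33,0,0,0,0.08,-1]
    - [22,33,0,0,0,0.08,-1]
    - [22,33,0,0,0,0.08,-1]
    - [22,33,0,0,0,0.08,-1]
    - [22,33,0,0,0,0.08,-1]

```text
time_s: 0.52
eef_pos: [311.0, -316.9, 228.0]
ee_rot: [-0.002, 0.921, 0.39, -0.001]
force: [0.9, -0.6, 0.9]
grip_width: 0.302
```

play_rows:
  plan:
    - [22,33,0,0,0,0.08,-1]
    - [22,33,0,0,0,0.08,-1]
    - [22,33,0,0,0,0.08,-1]
    - [22,33,0,0,0,0.08,-1]
    - [22,33,0,0,0,0.08,-1]

```text
time_s: 0.93
eef_pos: [423.7, -142.1, 227.4]
ee_rot: [-0.002, 0.82, 0.573, -0.001]
force: [0.9, -0.3, -0.3]
grip_width: 0.004
```

play_rows:
  plan:
    - [22,33,0,0,0,0.08,-1]
    - [22,33,0,0,0,0.08,-1]
    - [22,33,0,0,0,0.08,-1]
    - [22,33,0,0,0,0.08,-1]
    - [22,33,0,0,0,0.08,-1]

```text
time_s: 1.35
eef_pos: [536.4, 33.2, 226.8]
ee_rot: [-0.003, 0.682, 0.731, -0.002]
force: [0.6, -0.6, -0.1]
grip_width: 0.001
```

play_rows:
  plan:
    - [27,30,0,0,0,0,-1]
    - [27,30,0,0,0,0,-1]
    - [22,29,0,0,0,0,-1]
    - [0,0,-20,0,0,0,-1]
    - [0,0,0,0,0,0,-1]

```text
time_s: 1.77
eef_pos: [615.8, 134.0, 203.5]
ee_rot: [-0.003, 0.677, 0.736, -0.002]
force: [-0.8, -0.2, -1.7]
grip_width: -0.003
```

Run:
```python
from h import *
print({k:v for k,v in sense().items() if k in('eef_pos','ee_rot','joints','force')})
```

```text
{'joints': array([ 0.02810619,  0.57281008,  1.18276505,  0.00154623,  1.39428821,
       -0.05546978]), 'eef_pos': array([615.81453192, 134.04748305, 203.4839325 ]), 'ee_rot': array([-0.00349423,  0.67704576,  0.73592891, -0.00233876]), 'force': array([-0.82135722, -0.21188801, -1.66346377])}
```

play_rows:
  plan:
    - [0,0,-34,0,0,0,-1]
    - [0,0,-34,0,0,0,-1]
    - [0,0,-34,0,0,0,-1]
    - [0,0,-30,0,0,0,-1]
    - [0,0,0,0,0,0,-1]

```text
time_s: 2.18
eef_pos: [614.8, 132.7, 70.3]
ee_rot: [-0.002, 0.677, 0.736, -0.001]
force: [0.2, 0.5, -1.3]
grip_width: 0.0
```

Run:
```python
from h import *
print({k:v for k,v in sense().items() if k in('eef_pos','ee_rot','force')})
a=cap('side')['img'][120:330,170:400]
b=cap('top')['img'][150:320,180:370]
a=cv2.resize(a,(460,420));b=cv2.resize(b,(340,304));o=np.zeros((420,800,3),np.uint8);o[:,:460]=a;o[:304,460:]=b
cv2.imwrite('pics/m1.png',o)
```

```text
{'eef_pos': array([614.84225152, 132.67680556,  70.33065209]), 'ee_rot': array([-0.00231133,  0.67731024,  0.73569273, -0.00130202]), 'force': array([ 0.169344  ,  0.53003471, -1.29323366])}
```

View pics/m1.png

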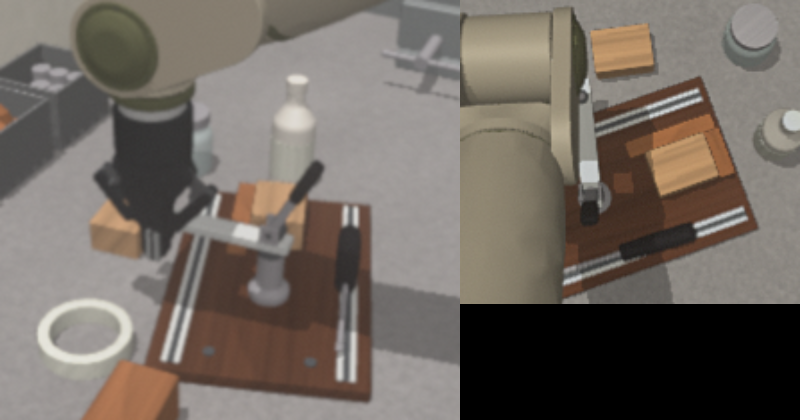

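The finger (about (155,245) in the side crop) stands clear beside the strap on its +y side, 2 cm below strap height and above the bench. Next I work out the arc rows.

```bash
cat > arc.py <<'E'
from h import *
import sys
from fit import p,jig
piv=jig(p,[[0,30,82]])[0]
def st(r=105):
    s=sense();P=s['eef_pos'];q=s['ee_rot'];yaw=2*np.arctan2(q[2],q[1])
    return s,P,yaw
def tgt(phi,d,r=105):
    a=p[2]-np.pi/2+phi;return piv[:2]+r*np.array([np.cos(a),np.sin(a)])+d*np.array([-np.sin(a),np.cos(a)])
if __name__=='__main__':
    s,P,yaw=st();d=float(sys.argv[1]);print(P,'yaw-as-swing',yaw-p[2],s['force'])
    c,y=P[:2],yaw-p[2]
    for phi in map(float,sys.argv[2:]):
        t=tgt(phi,d);print(phi,(t-c).round(1),round(phi-y,3));c,y=t,phi
E
python3 arc.py 23 1.34 1.26 1.18 1.1 1.02 .94 .86 .78 .7 .62 .54 .46 .38
```

```text
[617.87044425 132.88902388  76.23759211] yaw-as-swing 1.3447061166279348 [ 1.09549036 -0.21066091  0.79699574]
1.34 [ -4.3 -25.8] -0.005
1.26 [ 2.2 -8.3] -0.08
1.18 [ 1.5 -8.5] -0.08
1.1 [ 0.8 -8.6] -0.08
1.02 [ 0.1 -8.6] -0.08
0.94 [-0.6 -8.6] -0.08
0.86 [-1.3 -8.5] -0.08
0.78 [-1.9 -8.4] -0.08
0.7 [-2.6 -8.2] -0.08
0.62 [-3.2 -8. ] -0.08
0.54 [-3.9 -7.7] -0.08
0.46 [-4.5 -7.3] -0.08
0.38 [-5. -7.] -0.08
```

play_rows:
  plan:
    - [-2,-7,-7,0,0,0,-1]
    - [-2,-7,0,0,0,0,-1]
    - [0,-6,0,0,0,0,-1]
    - [0,-6,0,0,0,0,-1]
    - [0,0,0,0,0,0,-1]

```text
time_s: 2.7
eef_pos: [617.2, 103.4, 78.1]
ee_rot: [0.006, 0.678, 0.735, 0.006]
force: [-0.0, 1.3, -1.1]
grip_width: 0.001
```

```bash
python3 arc.py 23 1.26 1.18 1.1 1.02
```

```text
[617.18588402 103.40642651  78.1223221 ] yaw-as-swing 1.3438649721471831 [-0.01568144  1.28805702 -1.12879519]
1.26 [-1.5 -4.7] -0.084
1.18 [ 1.5 -8.5] -0.08
1.1 [ 0.8 -8.6] -0.08
1.02 [ 0.1 -8.6] -0.08
```

play_rows:
  plan:
    - [0,0,-5,0,0,0,-1]
    - [0,0,-5,0,0,0,-1]
    - [0,0,0,0,0,0,-1]

```text
time_s: 2.95
eef_pos: [618.0, 103.0, 69.1]
ee_rot: [0.007, 0.678, 0.735, 0.008]
force: [-0.0, 0.4, -0.8]
grip_width: -0.0
```

```bash
python3 arc.py 23 1.26 1.18 1.1 1.02
```

```text
[617.99328086 103.03039422  69.07340132] yaw-as-swing 1.3427895893239314 [-1.78242216e-05  4.34366051e-01 -8.38994754e-01]
1.26 [-2.3 -4.3] -0.083
1.18 [ 1.5 -8.5] -0.08
1.1 [ 0.8 -8.6] -0.08
1.02 [ 0.1 -8.6] -0.08
```

play_rows:
  plan:
    - [-2,-4,0,0,0,-0.08,-1]
    - [1,-8.5,0,0,0,-0.08,-1]
    - [1,-8.5,0,0,0,-0.08,-1]
    - [0,-8.5,0,0,0,-0.08,-1]
    - [-0.5,-8.5,0,0,0,-0.08,-1]

```text
time_s: 3.37
eef_pos: [618.0, 67.2, 68.1]
ee_rot: [0.008, 0.814, 0.581, 0.007]
force: [-0.4, 0.2, 0.2]
grip_width: -0.0
```

```bash
python3 arc.py 23 .86 .78 .7 .62 .54
```

```text
[617.95270515  67.19490126  68.10958273] yaw-as-swing 0.9317691752080763 [-0.38092429  0.231097    0.24312485]
0.86 [ -1.7 -11.2] -0.072
0.78 [-1.9 -8.4] -0.08
0.7 [-2.6 -8.2] -0.08
0.62 [-3.2 -8. ] -0.08
0.54 [-3.9 -7.7] -0.08
```

play_rows:
  plan:
    - [-2,-9,0,0,0,-0.07,-1]
    - [-2,-9,0,0,0,-0.08,-1]
    - [-2.5,-9,0,0,0,-0.08,-1]
    - [-3,-8,0,0,0,-0.08,-1]
    - [-4,-8,0,0,0,-0.08,-1]

```text
time_s: 3.78
eef_pos: [605.1, 24.1, 67.5]
ee_rot: [0.01, 0.914, 0.404, 0.006]
force: [1.5, 0.8, 0.8]
grip_width: -0.0
```

```bash
python3 arc.py 23 .5 .42 .34 .28 .22 .16 .1;python3 - <<'E'
from h import *
a=cap('side')['img'][120:330,170:400]
b=cap('top')['img'][150:320,180:370]
a=cv2.resize(a,(460,420));b=cv2.resize(b,(340,304));o=np.zeros((420,800,3),np.uint8);o[:,:460]=a;o[:304,460:]=b
cv2.imwrite('pics/m2.png',o)
E
```

```text
[605.12883431  24.05739357  67.53873086] yaw-as-swing 0.5240490376240137 [1.52502598 0.77664263 0.81657007]
0.5 [-2.6 -4. ] -0.024
0.42 [-4.8 -7.2] -0.08
0.34 [-5.3 -6.8] -0.08
0.28 [-4.3 -4.8] -0.06
0.22 [-4.6 -4.5] -0.06
0.16 [-4.9 -4.2] -0.06
0.1 [-5.1 -3.9] -0.06
```

View pics/m2.png

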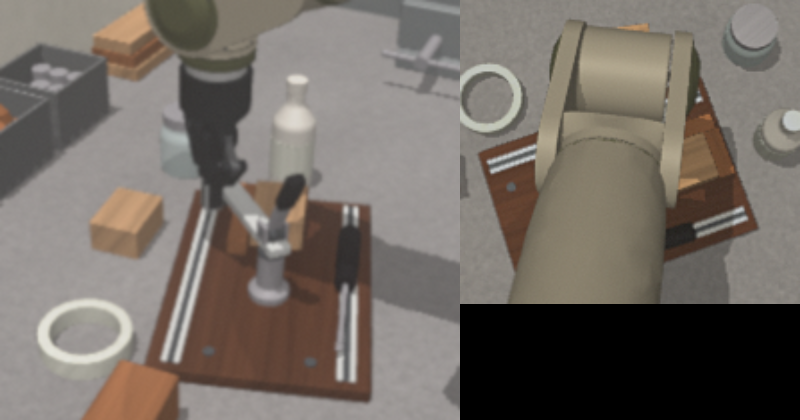

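The strap is following the finger, and the block and bystanders haven't moved. I'll continue at a slower pace.

play_rows:
  plan:
    - [-3,-5,0,0,0,-0.03,-1]
    - [-5,-7,0,0,0,-0.08,-1]
    - [-5,-7,0,0,0,-0.08,-1]
    - [-4.5,-5,0,0,0,-0.06,-1]
    - [-4.5,-4.5,0,0,0,-0.06,-1]

```text
time_s: 4.3
eef_pos: [583.4, -3.7, 67.3]
ee_rot: [0.011, 0.966, 0.258, 0.006]
force: [1.9, 2.0, 0.4]
grip_width: -0.001
```

```bash
python3 arc.py 23 .2 .15 .1 .06 .03 0
```

```text
[583.35310975  -3.73573638  67.2823402 ] yaw-as-swing 0.21354874489936976 [1.89323292 2.02263101 0.3513403 ]
0.2 [-1.5 -0.8] -0.014
0.15 [-4.1 -3.5] -0.05
0.1 [-4.3 -3.2] -0.05
0.06 [-3.5 -2.4] -0.04
0.03 [-2.7 -1.7] -0.03
0.0 [-2.8 -1.7] -0.03
```

play_rows:
  plan:
    - [-1.5,-1,0,0,0,-0.01,-1]
    - [-4,-3.5,0,0,0,-0.05,-1]
    - [-4,-3,0,0,0,-0.05,-1]
    - [-2,-1.5,0,0,0,-0.03,-1]
    - [0,0,0,0,0,0,-1]

```text
time_s: 4.72
eef_pos: [572.2, -12.6, 67.4]
ee_rot: [0.012, 0.982, 0.191, 0.006]
force: [-0.2, -0.2, 0.8]
grip_width: -0.001
```

```bash
python3 arc.py 23 .06 .03 0;python3 - <<'E'
from h import *
import pickle
d={n:cap(n) for n in('side','top','wrist')};pickle.dump(d,open('c1.pkl','wb'))
a=cv2.resize(d['side']['img'][170:310,240:350],(440,560),interpolation=2)
b=d['wrist']['img'];b=cv2.resize(b,(360,270));o=np.zeros((560,800,3),np.uint8);o[:,:440]=a;o[:270,440:]=b
t=cv2.resize(d['top']['img'][160:290,220:370],(334,290));o[270:,440:774]=t
cv2.imwrite('pics/m3.png',o)
E
```

```text
[572.1964379  -12.59545029  67.35875687] yaw-as-swing 0.0753914981767157 [-0.24305218 -0.17269763  0.78797875]
0.06 [-2.2 -1.1] -0.015
0.03 [-2.7 -1.7] -0.03
0.0 [-2.8 -1.7] -0.03
```

View pics/m3.png

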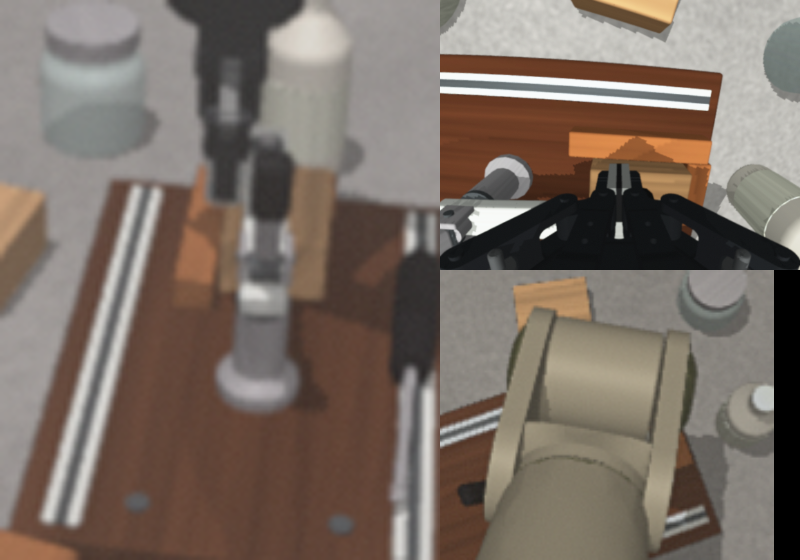

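The strap is close to alignment, with its lever line pointing almost at the side camera. I'll push a bit more, then back off, lift and measure from above.

play_rows:
  plan:
    - [-2,-1,0,0,0,-0.03,-1]
    - [-2,-1,0,0,0,-0.03,-1]
    - [0,0,0,0,0,0,-1]

```text
time_s: 5.12
eef_pos: [569.2, -14.0, 67.4]
ee_rot: [0.012, 0.986, 0.164, 0.006]
force: [-0.2, 0.2, -0.6]
grip_width: 0.002
```

```bash
python3 arc.py 23 .03 0
```

```text
[569.19473457 -14.03765527  67.39163609] yaw-as-swing 0.019912635051125505 [-0.20092405  0.16521446 -0.59362337]
0.03 [-2.  -1.4] 0.01
0.0 [-2.8 -1.7] -0.03
```

play_rows:
  plan:
    - [12,4,0,0,0,0,-1]
    - [12,4,0,0,0,0,-1]
    - [0,0,40,0,0,0,-1]
    - [0,0,40,0,0,0,-1]
    - [0,0,40,0,0,0,-1]

```text
time_s: 5.53
eef_pos: [589.0, -3.8, 180.4]
ee_rot: [0.008, 0.986, 0.169, -0.005]
force: [1.1, -0.4, 0.5]
grip_width: 0.003
```

play_rows:
  plan:
    - [-5,41,5,0,0,0,-1]
    - [-5,41,5,0,0,0,-1]
    - [-5,41,5,0,0,0,-1]
    - [-5,41,5,0,0,0,-1]
    - [-5,41,0,0,0,0,-1]

```text
time_s: 5.95
eef_pos: [567.3, 198.4, 211.5]
ee_rot: [0.011, 0.986, 0.169, 0.003]
force: [1.1, 0.5, 0.0]
grip_width: -0.003
```

Run:
```python
from h import *
import pickle
d={n:cap(n) for n in('side','top')};pickle.dump(d,open('c2.pkl','wb'));print(sense()['eef_pos'])
o=np.zeros((590,800,3),np.uint8)
o[:,:400]=cv2.resize(d['top']['img'][190:308,270:350],(400,590),interpolation=2)
o[:,400:]=cv2.resize(d['side']['img'][170:288,260:340],(400,590),interpolation=2)
cv2.imwrite('pics/m4.png',o)
```

```text
[566.09891283 201.90428689 210.41476974]
```

View pics/m4.png

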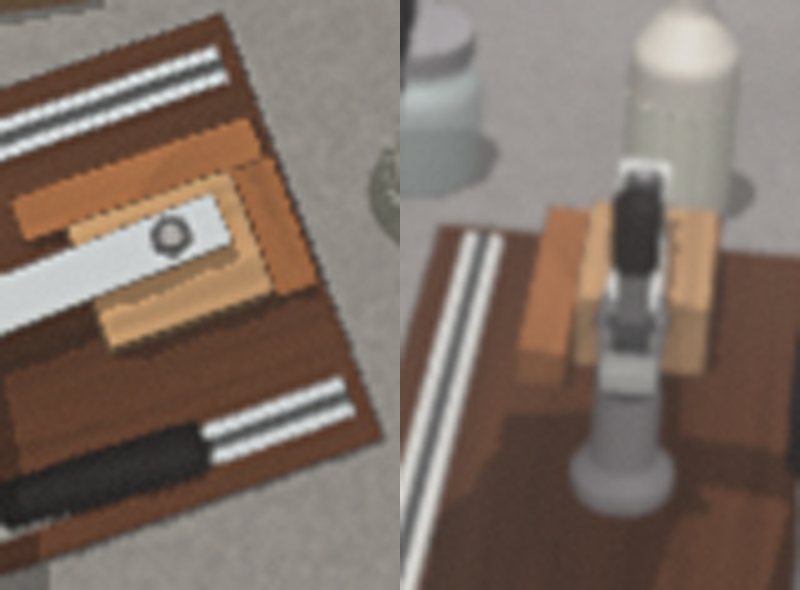

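The top crop shows the strap parallel to the fences with its bolt at (172,237). The block corners are around (235,172), (272,290) and (112,350). Computing the offset:

Run:
```python
from fit import *
d=pickle.load(open('c2.pkl','rb'));c=d['top']
T=lambda u,v:((u+.5)/5-.5+270,(v+.5)/5-.5+190)
R=np.array([[np.cos(p[2]),np.sin(p[2])],[-np.sin(p[2]),np.cos(p[2])]])
def J(u,v,z): return (R@(atz(c,*T(u,v),z)[:2]-p[:2])).round(1)
print('jig frame: bolt',J(172,237,97),'tip',J(215,195,92),J(233,243,92))
print('block corners',[J(*q,58) for q in[(235,172),(272,290),(112,350)]])
print('strap edges mid',J(0,277,92),J(0,335,92))
print('plate corners',J(223,13,18),J(382,438,18))
```

```text
jig frame: bolt [  4.6 -90.4] tip [  16.5 -115.4] [  -6.3 -115.4]
block corners [array([  28.1, -132. ]), array([ -28.7, -128.9]), array([-30.2, -51. ])]
strap edges mid [ 13.6 -13.4] [-10.5  -5.1]
plate corners [ 109.5 -159.4] [-108.  -158.6]
```

Foot is about 4.5 mm short (swing ≈ +0.037). I'll go back and push about 4 mm further.

play_rows:
  plan:
    - [6,-41,0,0,0,0,-1]
    - [6,-41,0,0,0,0,-1]
    - [6,-41,0,0,0,0,-1]
    - [6,-41,0,0,0,0,-1]
    - [4,-36,0,0,0,-0.02,-1]

```text
time_s: 6.47
eef_pos: [592.1, 4.3, 209.5]
ee_rot: [0.009, 0.984, 0.175, 0.001]
force: [0.8, 0.5, 0.6]
grip_width: 0.002
```

play_rows:
  plan:
    - [0,0,0,0,0,0,-1]
    - [0,0,-30,0,0,0,-1]
    - [0,0,-30,0,0,0,-1]
    - [0,0,-20,0,0,0,-1]
    - [0,0,0,0,0,0,-1]

```text
time_s: 6.88
eef_pos: [592.8, -6.0, 127.2]
ee_rot: [0.011, 0.985, 0.173, 0.002]
force: [0.1, -0.6, -1.1]
grip_width: 0.002
```

```bash
python3 arc.py 23 .2 0
```

```text
[592.75713288  -6.04203694 127.18412388] yaw-as-swing 0.039752322635310755 [ 0.10058156 -0.57349964 -1.13719568]
0.2 [-10.9   1.5] 0.16
0.0 [-17.4 -12.5] -0.2
```

play_rows:
  plan:
    - [0,0,-30,0,0,-0.02,-1]
    - [0,0,-25,0,0,-0.02,-1]
    - [0,0,-5,0,0,0,-1]
    - [-8,-2,0,0,0,0,-1]
    - [0,0,0,0,0,0,-1]

```text
time_s: 7.3
eef_pos: [586.3, -8.1, 69.4]
ee_rot: [0.011, 0.988, 0.156, 0.003]
force: [-0.3, -0.3, -0.1]
grip_width: -0.002
```

```bash
python3 arc.py 23 .2 0
```

```text
[586.31686905  -8.05818029  69.40312417] yaw-as-swing 0.005321533615795682 [-0.28374778 -0.32134882 -0.11604314]
0.2 [-4.4  3.5] 0.195
0.0 [-17.4 -12.5] -0.2
```

play_rows:
  plan:
    - [-6,-2,0,0,0,0,-1]
    - [-6,-2,0,0,0,0,-1]
    - [-4,-1.5,0,0,0,0,-1]
    - [-2,-0.7,0,0,0,0,-1]
    - [0,0,0,0,0,0,-1]

```text
time_s: 7.72
eef_pos: [569.4, -15.0, 74.8]
ee_rot: [0.013, 0.987, 0.158, 0.006]
force: [0.6, -0.2, 0.1]
grip_width: 0.003
```

play_rows:
  plan:
    - [-1,-0.4,0,0,0,0,-1]
    - [-1,-0.3,0,0,0,0,-1]
    - [0,0,0,0,0,0,-1]

```text
time_s: 7.97
eef_pos: [567.9, -15.8, 75.6]
ee_rot: [0.013, 0.987, 0.158, 0.008]
force: [1.2, 0.1, 0.1]
grip_width: -0.002
```

play_rows:
  plan:
    - [-1,-0.3,-4,0,0,0,-1]
    - [-1,-0.3,-3,0,0,0,-1]
    - [0,0,0,0,0,0,-1]

```text
time_s: 8.22
eef_pos: [566.5, -16.5, 68.3]
ee_rot: [0.013, 0.987, 0.158, 0.008]
force: [0.0, -0.4, 0.1]
grip_width: 0.0
```

```bash
python3 arc.py 23 0
```

```text
[566.50840853 -16.51377308  68.34230136] yaw-as-swing 0.008477326007002184 [ 0.00047094 -0.36974297  0.14579053]
0.0 [-2.  -0.6] -0.008
```

play_rows:
  plan:
    - [-1,0,0,0,0,0,-1]
    - [0,0,0,0,0,0,-1]

```text
time_s: 8.38
eef_pos: [565.5, -16.6, 68.1]
ee_rot: [0.013, 0.987, 0.158, 0.008]
force: [0.7, -0.1, 1.0]
grip_width: -0.001
```

play_rows:
  plan:
    - [12,4,0,0,0,0,-1]
    - [12,4,0,0,0,0,-1]
    - [0,0,40,0,0,0,-1]
    - [0,0,40,0,0,0,-1]
    - [0,0,40,0,0,0,-1]

```text
time_s: 8.8
eef_pos: [583.8, -7.3, 180.7]
ee_rot: [0.009, 0.987, 0.158, -0.004]
force: [0.7, -0.2, -0.0]
grip_width: -0.0
```

play_rows:
  plan:
    - [-5,41,5,0,0,0,-1]
    - [-5,41,5,0,0,0,-1]
    - [-5,41,5,0,0,0,-1]
    - [-5,41,5,0,0,0,-1]
    - [-5,41,0,0,0,0,-1]

```text
time_s: 9.22
eef_pos: [560.6, 194.6, 211.3]
ee_rot: [0.012, 0.988, 0.152, 0.002]
force: [1.3, 0.7, -0.4]
grip_width: 0.0
```

Run:
```python
from h import *
import pickle
d={n:cap(n) for n in('side','top')};pickle.dump(d,open('c3.pkl','wb'));s=sense();print(s['eef_pos'],s['ee_rot'])
o=np.zeros((590,800,3),np.uint8)
o[:,:400]=cv2.resize(d['top']['img'][190:308,270:350],(400,590),interpolation=2)
o[:,400:]=cv2.resize(d['side']['img'][170:288,260:340],(400,590),interpolation=2)
cv2.imwrite('pics/m5.png',o)
```

```text
[559.47877976 197.97308279 210.21471198] [0.01116308 0.98788496 0.15477637 0.00172498]
```

View pics/m5.png

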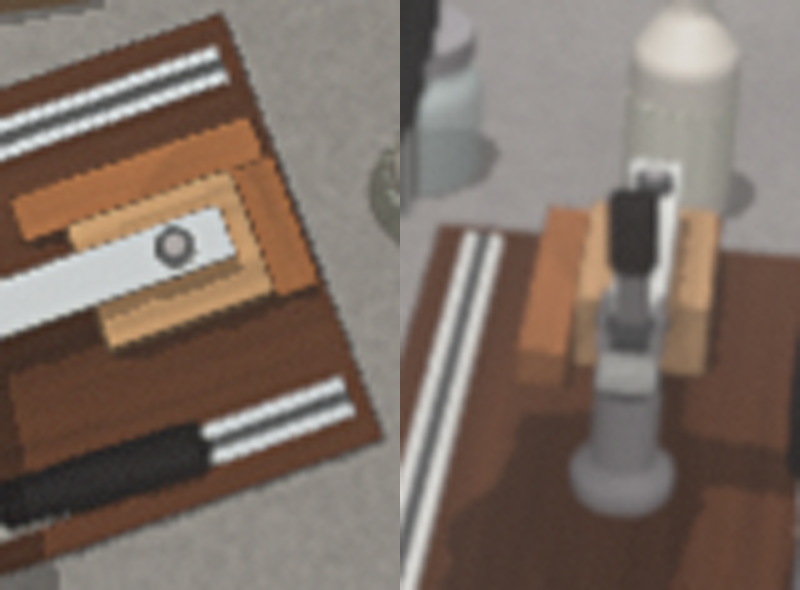

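The bolt is now at (174,247) and the tip corners at (221,206) and (237,252).

Run:
```python
from fit import *
d=pickle.load(open('c3.pkl','rb'));c=d['top']
T=lambda u,v:((u+.5)/5-.5+270,(v+.5)/5-.5+190)
R=np.array([[np.cos(p[2]),np.sin(p[2])],[-np.sin(p[2]),np.cos(p[2])]])
def J(u,v,z): return (R@(atz(c,*T(u,v),z)[:2]-p[:2])).round(1)
print('bolt',J(174,247,97),'tip',J(221,206,92),J(237,252,92),'edges',J(0,281,92),J(0,339,92))
# lever in side: predict end for lever angles, swing 0
for th in(.9,1.0,1.1,1.2):
    e=jig(p,[[0,30+95*np.cos(th),104+95*np.sin(th)],[0,30+40*np.cos(th),104+40*np.sin(th)]])
    q=proj(d['side'],e);print(th,((q-[260,170])*5+[400,0]).round(),e[0].round())
t=np.array([0,30,0.]);
print('pin',jig(p,[[0,30,102]])[0],'-e0',(-np.sin(p[2]),np.cos(p[2])))
```

```text
bolt [  0.1 -89.8] tip [  11.  -116.2] [ -10.6 -115.7] edges [ 11.9 -12.9] [-12.2  -4.5]
0.9 [[627. 243.]
 [630. 287.]] [493. 132. 178.]
1.0 [[630. 219.]
 [631. 277.]] [495. 125. 184.]
1.1 [[633. 196.]
 [632. 268.]] [498. 117. 189.]
1.2 [[635. 175.]
 [633. 260.]] [500. 109. 193.]
pin [510.65560332  75.94509345 102.        ] -e0 (np.float64(-0.3039062603783441), np.float64(0.9527019391723993))
```

Foot is on the block's centre line (bolt at jig (0.1, -89.8)). Next comes the lever.

play_rows:
  plan:
    - [0,0,15,0,0,0,-1]
    - [-12,-28,5,0,0,0,-1]
    - [-13,-30,0,0,0,0,-1]
    - [-13,-28,0,0,0,0,-1]
    - [-10,-22,0,0,0,0,-1]

```text
time_s: 9.73
eef_pos: [508.1, 91.2, 228.2]
ee_rot: [0.011, 0.987, 0.16, -0.001]
force: [0.4, -0.0, 0.0]
grip_width: 0.001
```

```bash
cat > lev.py <<'E'
from h import *
from fit import p,jig
import sys
u=np.array([-np.sin(p[2]),np.cos(p[2])]);pin=jig(p,[[0,30,102]])[0]
s=sense();P=s['eef_pos'];q=s['ee_rot'];w=P[:2]-pin[:2]
print(P.round(1),'s',round(w@u,1),'lat',round(w@[u[1],-u[0]],1),'yaw err',round(2*np.arctan2(q[2],q[1])-p[2],3),'F',s['force'].round(1))
c=P
for a in sys.argv[1:]:
    th=float(a);S=80*np.cos(th)-7*np.sin(th)-14.5
    t=np.r_[pin[:2]+u*S,102+80*np.sin(th)+7*np.cos(th)];print(th,(t-c).round(1));c=t
E
python3 lev.py 1.25 1.1 1 .9 .8 .7 .6 .5 .4 .3 .2 .1 0
```

```text
[508.1  91.2 228.2] s 15.4 lat 2.2 yaw err 0.013 F [ 0.4 -0.   0. ]
1.25 [  1.3 -11.4 -48.1]
1.1 [-3.5 10.9 -3.7]
1.0 [-2.2  6.9 -3.4]
0.9 [-2.1  6.6 -4.1]
0.8 [-2.   6.2 -4.8]
0.7 [-1.8  5.7 -5.4]
0.6 [-1.6  5.1 -5.9]
0.5 [-1.5  4.6 -6.5]
0.4 [-1.2  3.9 -6.9]
0.3 [-1.   3.2 -7.3]
0.2 [-0.8  2.5 -7.6]
0.1 [-0.6  1.8 -7.8]
0.0 [-0.3  1.  -8. ]
```

play_rows:
  plan:
    - [0,-8,0,0,0,0,-1]
    - [0,-4,0,0,0,-0.01,-1]
    - [0,0,-20,0,0,0,-1]
    - [0,0,-18,0,0,0,-1]
    - [0,0,-4,0,0,0,-1]

```text
time_s: 10.15
eef_pos: [507.9, 74.6, 186.4]
ee_rot: [0.012, 0.988, 0.151, -0.0]
force: [0.1, -0.5, -1.3]
grip_width: -0.0
```

```bash
python3 lev.py 1.25 1.1 1 .9 .8 .7
```

```text
[507.9  74.6 186.4] s -0.5 lat -3.1 yaw err -0.005 F [ 0.1 -0.5 -1.3]
1.25 [ 1.5  5.3 -6.3]
1.1 [-3.5 10.9 -3.7]
1.0 [-2.2  6.9 -3.4]
0.9 [-2.1  6.6 -4.1]
0.8 [-2.   6.2 -4.8]
0.7 [-1.8  5.7 -5.4]
```

play_rows:
  plan:
    - [2.5,2,-5,0,0,0,-1]
    - [0,3,-2,0,0,0,-1]
    - [0,0,0,0,0,0,-1]

```text
time_s: 10.4
eef_pos: [511.2, 80.9, 178.6]
ee_rot: [0.012, 0.988, 0.151, -0.001]
force: [0.2, 0.2, -0.9]
grip_width: -0.002
```

```bash
python3 lev.py 1.1 1 .9 .8 .7
```

```text
[511.2  80.9 178.6] s 4.6 lat 2.1 yaw err -0.005 F [ 0.2  0.2 -0.9]
1.1 [-5.3  9.8 -2.1]
1.0 [-2.2  6.9 -3.4]
0.9 [-2.1  6.6 -4.1]
0.8 [-2.   6.2 -4.8]
0.7 [-1.8  5.7 -5.4]
```

play_rows:
  plan:
    - [-3,5,-1,0,0,0,-1]
    - [-2,5,-1,0,0,0,-1]
    - [-2,6,-3,0,0,0,-1]
    - [0,0,0,0,0,0,-1]

```text
time_s: 10.73
eef_pos: [504.7, 99.0, 175.0]
ee_rot: [0.012, 0.988, 0.152, 0.0]
force: [0.3, -0.4, 0.0]
grip_width: 0.003
```

```bash
python3 lev.py 1.0 .9 .8 .7 .6
```

```text
[504.7  99.  175. ] s 23.8 lat 1.3 yaw err -0.004 F [ 0.3 -0.4  0. ]
1.0 [-1.  -1.3 -1.9]
0.9 [-2.1  6.6 -4.1]
0.8 [-2.   6.2 -4.8]
0.7 [-1.8  5.7 -5.4]
0.6 [-1.6  5.1 -5.9]
```

play_rows:
  plan:
    - [-3,5,-5,0,0,0,-1]
    - [-2,6,-5,0,0,0,-1]
    - [-2,6,-6,0,0,0,-1]
    - [0,0,0,0,0,0,-1]

```text
time_s: 11.07
eef_pos: [497.8, 118.0, 159.1]
ee_rot: [0.013, 0.988, 0.152, 0.003]
force: [0.8, -0.7, -0.2]
grip_width: -0.001
```

```bash
python3 lev.py .7 .6 .5 .4 .3
```

```text
[497.8 118.  159.1] s 44.0 lat 0.5 yaw err -0.004 F [ 0.8 -0.7 -0.2]
0.7 [ 0.1 -1.9 -0.2]
0.6 [-1.6  5.1 -5.9]
0.5 [-1.5  4.6 -6.5]
0.4 [-1.2  3.9 -6.9]
0.3 [-1.   3.2 -7.3]
```

play_rows:
  plan:
    - [-1.5,4,-6,0,0,0,-1]
    - [-1.5,4.5,-6.5,0,0,0,-1]
    - [-1,4,-7,0,0,0,-1]

```text
time_s: 11.32
eef_pos: [493.8, 131.7, 139.1]
ee_rot: [0.013, 0.988, 0.152, 0.004]
force: [-1.3, 0.2, 3.1]
grip_width: -0.001
```

```bash
python3 lev.py .4 .3 .2 .1 0;python3 - <<'E'
from h import *
d={n:cap(n) for n in('side','wrist')}
o=np.zeros((560,800,3),np.uint8)
o[:,:440]=cv2.resize(d['side']['img'][170:310,240:350],(440,560),interpolation=2)
o[:270,440:]=cv2.resize(d['wrist']['img'],(360,270))
cv2.imwrite('pics/m6.png',o)
E
```

```text
[493.8 131.7 139.1] s 58.2 lat 0.9 yaw err -0.004 F [-1.3  0.2  3.1]
0.4 [-0.4 -1.9  0.5]
0.3 [-1.   3.2 -7.3]
0.2 [-0.8  2.5 -7.6]
0.1 [-0.6  1.8 -7.8]
0.0 [-0.3  1.  -8. ]
```

View pics/m6.png

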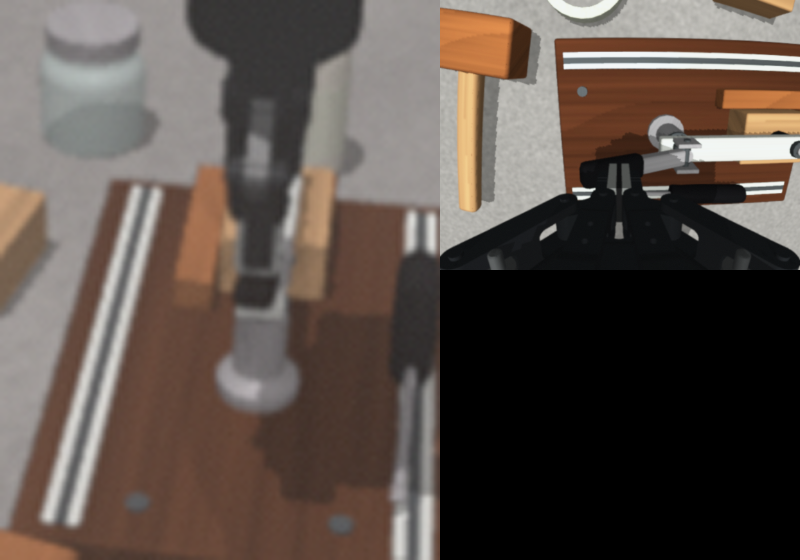

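The finger sits on the grip, and the lever has come down to about 0.4 rad, following the finger. I'll press it the rest of the way.

play_rows:
  plan:
    - [-1,1.5,-6,0,0,0,-1]
    - [-1,2,-7,0,0,0,-1]
    - [-0.5,1,-8,0,0,0,-1]
    - [0,0,-5,0,0,0,-1]

```text
time_s: 11.75
eef_pos: [491.1, 137.2, 110.6]
ee_rot: [0.012, 0.988, 0.152, 0.003]
force: [-0.7, 1.9, 4.3]
grip_width: -0.003
```

```bash
python3 lev.py .1 0
```

```text
[491.1 137.2 110.6] s 64.3 lat -0.0 yaw err -0.004 F [-0.7  1.9  4.3]
0.1 [0.  0.1 6.3]
0.0 [-0.3  1.  -8. ]
```

play_rows:
  plan:
    - [0,0,-3,0,0,0,-1]
    - [0,0,-3,0,0,0,-1]

```text
time_s: 11.92
eef_pos: [492.9, 138.3, 106.9]
ee_rot: [0.011, 0.988, 0.151, 0.006]
force: [-6.3, 6.6, 45.1]
grip_width: -0.001
```

play_rows:
  plan:
    - [0,0,-3,0,0,0,-1]
    - [0,0,-3,0,0,0,-1]

```text
time_s: 12.08
eef_pos: [497.5, 139.2, 107.6]
ee_rot: [0.011, 0.988, 0.151, 0.014]
force: [-4.4, 2.4, 28.7]
grip_width: 0.003
```

The lever has hit its stop (45 N on the fingertips, z ≈ 107). Now I lift off and check.

play_rows:
  plan:
    - [0,0,25,0,0,0,-1]
    - [0,0,40,0,0,0,-1]
    - [0,0,40,0,0,0,-1]
    - [0,20,20,0,0,0,-1]
    - [0,40,0,0,0,0,-1]

```text
time_s: 12.5
eef_pos: [496.6, 194.8, 236.3]
ee_rot: [0.013, 0.989, 0.148, 0.012]
force: [0.6, -0.5, 0.1]
grip_width: 0.002
```

play_rows:
  plan:
    - [0,40,0,0,0,0,-1]
    - [0,40,0,0,0,0,-1]
    - [0,40,0,0,0,0,-1]
    - [0,30,0,0,0,0,-1]
    - [0,0,0,0,0,0,-1]

```text
time_s: 12.92
eef_pos: [495.3, 354.3, 234.7]
ee_rot: [0.013, 0.989, 0.147, 0.012]
force: [0.0, -0.2, -0.1]
grip_width: 0.0
```

Run:
```python
from h import *
import pickle
d={n:cap(n) for n in('side','top')};pickle.dump(d,open('c4.pkl','wb'));s=sense();print(s['eef_pos'],s['force'])
o=np.zeros((590,800,3),np.uint8)
o[:,:500]=cv2.resize(d['top']['img'][190:308,250:350],(500,590),interpolation=2)
o[:,500:]=cv2.resize(d['side']['img'][170:288,270:330],(300,590),interpolation=2)
cv2.imwrite('pics/m7.png',o)
```

```text
[495.85530271 350.61764019 234.76785199] [-0.52530521 -0.5056262   0.55072835]
```

View pics/m7.png

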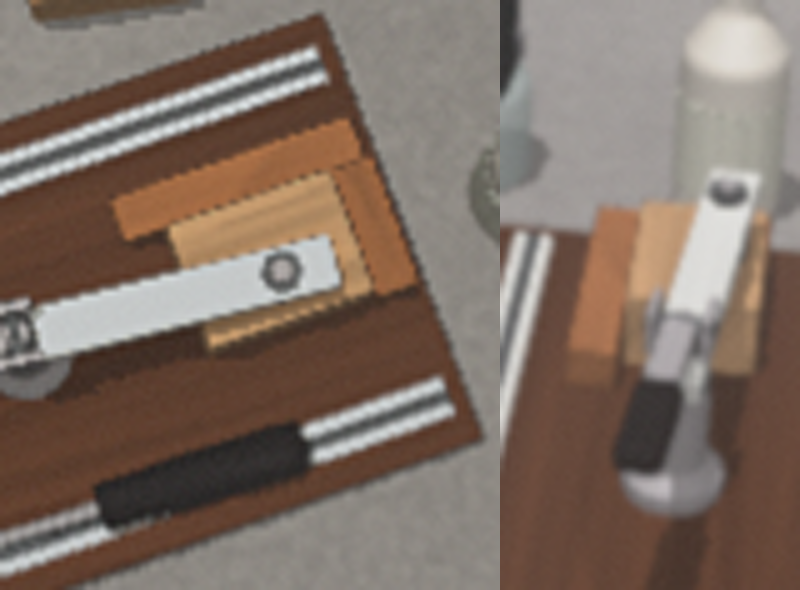

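While I held the lever at its stop, the sideways slip swung the clamp: the bolt moved from (274,247) to (282,270) in this crop. The block corners haven't moved. First I quantify the offset with image code, checking it against the earlier frames.

```bash
cat > meas.py <<'E'
from fit import *
R=np.array([[np.cos(p[2]),np.sin(p[2])],[-np.sin(p[2]),np.cos(p[2])]])
def warp(c,z,lo=(-60,-130),hi=(60,40),k=2):
    xs=np.arange(lo[0],hi[0],1/k);ys=np.arange(lo[1],hi[1],1/k)
    X,Y=np.meshgrid(xs,ys);pts=jig(p,np.c_[X.ravel(),Y.ravel(),np.full(X.size,z)])
    uv=proj(c,pts).astype(np.float32).reshape(X.shape+(2,))
    return xs,ys,cv2.remap(c['img'],uv[...,0],uv[...,1],1)
def swing(c,z):
    xs,ys,im=warp(c,z);m=(im.min(2)>150)
    Y=[];M=[]
    for y in np.arange(-108,-5,2):
        if -100<y<-80: continue
        r=m[np.argmin(abs(ys-y))];x=xs[r]
        if len(x)>30: Y.append(y);M.append((x.min()+x.max())/2)
    a=np.polyfit(Y,M,1);return 'foot_x %.1f swing(slope) %.3f x@post %.1f n%d'%(np.polyval(a,-90),-a[0],np.polyval(a,30),len(Y))
def blockc(c):
    # mask of light wood top
    xs,ys,im=warp(c,58,(-50,-150),(28,-35));h=cv2.cvtColor(im,cv2.COLOR_BGR2HSV)
    return h
if __name__=='__main__':
    import sys
    for f,z in[a.split(':') for a in sys.argv[1:]]:
        print(f,swing(pickle.load(open(f,'rb'))['top'],float(z)))
E
python3 meas.py c2.pkl:92 c3.pkl:92 c4.pkl:88
python3 - <<'E'
import pickle,cv2,numpy as np
a,b,c=[pickle.load(open(f'c{i}.pkl','rb'))['top']['img'] for i in(0,3,4)]
# block -y edge / lower corner region shift between c3 and c4 (px)
for n,(y0,y1,x0,x1) in {'blk_low':(245,265,290,330),'spare':(160,200,245,295),'driver':(270,310,262,320),'glue':(205,245,345,380),'jar':(145,190,325,362)}.items():
    g=lambda i:cv2.cvtColor(i[y0:y1,x0:x1],6).astype(np.float32)
    print(n,[np.round(cv2.phaseCorrelate(g(r),g(c))[0],2) for r in(a,b)])
E
```

```text
c2.pkl foot_x 5.5 swing(slope) 0.042 x@post 0.4 n43
c3.pkl foot_x 0.6 swing(slope) 0.001 x@post 0.5 n43
c4.pkl foot_x -10.5 swing(slope) -0.091 x@post 0.5 n43
blk_low [array([-0.14,  0.21]), array([-0.03,  0.84])]
spare [array([ 0.17, -0.09]), array([-0.02,  0.03])]
driver [array([-0.07,  0.05]), array([ 0.09, -0.02])]
glue [array([ 0.01, -0.  ]), array([0.01, 0.04])]
jar [array([0.06, 0.45]), array([-0.01,  0.44])]
```

Foot is 10.5 mm off (swing −0.09); block and bystanders are still in place. To do this properly I'll take hold of the lever grip, raise it again to unclamp, re-centre the strap with a finger, and press again with a lighter touch.

play_rows:
  plan:
    - [0,-15,0,0,0,0.12,0]
    - [0,-15,0,0,0,0.12,0]
    - [0,-15,0,0,0,0.12,0]
    - [0,-15,0,0,0,0.12,0]
    - [0,-15,0,0,0,0.12,0]

```text
time_s: 13.43
eef_pos: [495.7, 268.3, 231.8]
ee_rot: [0.011, 0.897, 0.441, 0.013]
force: [0.1, 0.7, 0.3]
grip_width: 0.503
```

play_rows:
  plan:
    - [0,-15,0,0,0,0.12,0]
    - [0,-15,0,0,0,0.12,0]
    - [0,-15,0,0,0,0.12,0]
    - [0,-15,0,0,0,0.12,0]
    - [0,-15,0,0,0,0.12,0]

```text
time_s: 13.85
eef_pos: [494.8, 181.2, 230.5]
ee_rot: [0.008, 0.72, 0.694, 0.014]
force: [0.0, -0.3, -0.3]
grip_width: 0.503
```

play_rows:
  plan:
    - [0,-15,-10,0,0,0.12,0]
    - [0,-10,-10,0,0,0.12,0]
    - [0,0,0,0,0,0,0]

```text
time_s: 14.1
eef_pos: [494.2, 148.2, 209.8]
ee_rot: [0.007, 0.628, 0.778, 0.014]
force: [-0.2, -0.8, -0.3]
grip_width: 0.501
```

```bash
cat > to.py <<'E'
from h import *
import sys
from scipy.spatial.transform import Rotation as Ro
x,y,z,yaw=map(float,sys.argv[1:5]);s=sense();P=s['eef_pos'];q=s['ee_rot']
c=Ro.from_quat(np.r_[q[1:],q[0]]);t=Ro.from_matrix([[np.cos(yaw),np.sin(yaw),0],[np.sin(yaw),-np.cos(yaw),0],[0,0,-1]])
print('P',P.round(1),'shift',(np.array([x,y,z])-P).round(1),'turn',(t*c.inv()).as_rotvec().round(3),'grip',s['grip_width'].round(3),'F',s['force'].round(1),'j',s['joints'].round(2))
E
python3 to.py 494.5 149.2 200 1.788
```

```text
Traceback (most recent call last):
  File "to.py", line 6, in <module>
    print('P',P.round(1),'shift',(np.array([x,y,z])-P).round(1),'turn',(t*c.inv()).as_rotvec().round(3),'grip',s['grip_width'].round(3),'F',s['force'].round(1),'j',s['joints'].round(2))
                                                                                                               ^^^^^^^^^^^^^^^^^^^^^
AttributeError: 'float' object has no attribute 'round'
```

```bash
sed -i "s/s\['grip_width'\].round(3)/round(s['grip_width'],3)/" to.py; python3 to.py 494.5 149.2 150 1.788
```

```text
P [494.2 148.2 209.8] shift [  0.3   1.  -59.8] turn [-0.014  0.028  0.004] grip 0.501 F [-0.2 -0.8 -0.3] j [ 0.06  0.29  1.58  0.01  1.24 -0.16]
```

play_rows:
  plan:
    - [0,1,-30,-0.014,0.028,0,0]
    - [0,0,-25,0,0,0,0]
    - [0,0,0,0,0,0,0]

```text
time_s: 14.35
eef_pos: [494.4, 146.0, 155.1]
ee_rot: [0.001, 0.635, 0.773, 0.0]
force: [-1.0, -1.4, -0.5]
grip_width: 0.499
```

```bash
python3 to.py 494.5 149.2 86 1.788
```

```text
P [494.4 146.  155.1] shift [  0.1   3.2 -69.1] turn [0.001 0.003 0.021] grip 0.499 F [-1.  -1.4 -0.5] j [ 0.06  0.36  1.64 -0.    1.14 -0.14]
```

play_rows:
  plan:
    - [0,2,-25,0,0,0.02,0]
    - [0,1,-25,0,0,0,0]
    - [0,0,-14,0,0,0,0]
    - [0,0,0,0,0,0,0]

```text
time_s: 14.68
eef_pos: [495.9, 148.2, 93.6]
ee_rot: [0.003, 0.632, 0.775, 0.002]
force: [-0.6, -0.1, -0.4]
grip_width: 0.495
```

```bash
python3 to.py 494.5 149.2 86 1.788
```

```text
P [495.9 148.2  93.6] shift [-1.4  1.  -7.6] turn [0.002 0.008 0.016] grip 0.495 F [-0.6 -0.1 -0.4] j [ 0.06  0.45  1.7  -0.    0.99 -0.14]
```

play_rows:
  plan:
    - [-1,1,-7,0,0,0.01,0]
    - [0,0,0,0,0,0,-0.3]
    - [0,0,0,0,0,0,-1]
    - [0,0,0,0,0,0,-1]
    - [0,0,0,0,0,0,-1]
  grip_force: 35

```text
time_s: 15.1
eef_pos: [496.1, 149.1, 90.8]
ee_rot: [0.005, 0.63, 0.776, 0.003]
force: [0.6, -0.6, -7.6]
grip_width: 0.223
```

```bash
python3 to.py 494.5 149.2 86 1.788
```

```text
P [496.1 149.1  90.8] shift [-1.6  0.1 -4.8] turn [0.002 0.012 0.01 ] grip 0.223 F [ 0.6 -0.6 -7.6] j [ 0.07  0.45  1.7  -0.    0.98 -0.14]
```

The opening of about 19 mm shows the grip is held. Raising it along its arc.

play_rows:
  plan:
    - [0,0,9,0,0,0,-1]
    - [0.3,-1.5,9,0,0,0,-1]
    - [0.6,-2.5,8.5,0,0,0,-1]
    - [0.8,-3.5,8,0,0,0,-1]

```text
time_s: 15.43
eef_pos: [497.6, 140.3, 125.9]
ee_rot: [0.005, 0.63, 0.776, 0.002]
force: [3.0, -2.6, -10.9]
grip_width: 0.222
```

```bash
python3 to.py 494.5 149.2 86 1.788
python3 - <<'E'
from h import *
import pickle
pickle.dump({'top':cap('top'),'side':cap('side')},open('c5.pkl','wb'))
E
```

```text
P [497.6 140.3 125.9] shift [ -3.1   8.9 -39.9] turn [0.003 0.01  0.01 ] grip 0.222 F [  3.   -2.6 -10.9] j [ 0.05  0.4   1.67 -0.    1.06 -0.15]
```

play_rows:
  plan:
    - [1,-4.5,7.5,0,0,0,-1]
    - [1.2,-5.5,7,0,0,0,-1]
    - [1.4,-6,6,0,0,0,-1]
    - [1.5,-7,5.5,0,0,0,-1]

```text
time_s: 15.87
eef_pos: [502.5, 116.9, 153.5]
ee_rot: [0.004, 0.63, 0.776, 0.003]
force: [2.6, 1.4, -9.7]
grip_width: 0.22
```

play_rows:
  plan:
    - [0,0,0,0,0,0,-0.5]
    - [0,0,0,0,0,0,0]
    - [0,0,0,0,0,0,0.1]
    - [0,0,0,0,0,0,0.1]

```text
time_s: 16.2
eef_pos: [504.7, 115.0, 157.8]
ee_rot: [0.007, 0.631, 0.776, 0.004]
force: [-0.4, -0.7, 0.3]
grip_width: 0.549
```

```bash
python3 to.py 510 100 240 1.788
```

```text
P [504.7 115.  157.8] shift [  5.3 -15.   82.2] turn [0.001 0.016 0.012] grip 0.549 F [-0.4 -0.7  0.3] j [-0.    0.36  1.64 -0.    1.13 -0.21]
```

play_rows:
  plan:
    - [0,0,30,0,0,0,0.1]
    - [0,0,35,0,0.016,0,0.1]
    - [-1,-15,20,0,0,0.02,-1]
    - [-3,-38,0,0,0,0.02,-1]
    - [-3,-38,0,0,0,0.02,-1]

```text
time_s: 16.62
eef_pos: [496.1, 27.1, 247.0]
ee_rot: [0.0, 0.603, 0.798, -0.001]
force: [0.9, 0.1, -0.5]
grip_width: 0.127
```

play_rows:
  plan:
    - [-3,-38,0,0,0,0.02,-1]
    - [-2,-18,0,0,0,0.01,-1]
    - [0,0,-5,0,0,0,-1]
    - [0,0,0,0,0,0,-1]

```text
time_s: 16.95
eef_pos: [490.5, -35.9, 243.6]
ee_rot: [0.003, 0.591, 0.806, -0.001]
force: [1.1, 0.2, -0.4]
grip_width: -0.001
```

```bash
python3 to.py 491 -40.5 68 1.88
```

```text
P [490.5 -35.9 243.6] shift [   0.5   -4.6 -175.6] turn [0.005 0.003 0.004] grip -0.001 F [ 1.1  0.2 -0.4] j [-0.31  0.23  1.58 -0.    1.33 -0.61]
```

play_rows:
  plan:
    - [0,-2,-40,0,0,0,-1]
    - [0,-2,-40,0,0,0,-1]
    - [0,0,-40,0,0,0,-1]
    - [0,0,-30,0,0,0,-1]
    - [0,0,0,0,0,0,-1]

```text
time_s: 17.37
eef_pos: [491.3, -35.0, 90.9]
ee_rot: [0.006, 0.59, 0.807, 0.001]
force: [-1.1, 1.4, -1.1]
grip_width: 0.002
```

```bash
python3 to.py 491 -40.5 68 1.88
```

```text
P [491.3 -35.   90.9] shift [ -0.3  -5.5 -22.9] turn [0.007 0.011 0.001] grip 0.002 F [-1.1  1.4 -1.1] j [-0.31  0.4   1.78 -0.    0.95 -0.61]
```

play_rows:
  plan:
    - [0,-4,-14,0.007,0.01,0,-1]
    - [0,-1,-8,0,0,0,-1]
    - [4,0,0,0,0,0,-1]
    - [6,2,0,0,0,0,-1]
    - [0,0,0,0,0,0,-1]

```text
time_s: 17.78
eef_pos: [504.8, -34.5, 72.8]
ee_rot: [0.002, 0.588, 0.808, 0.001]
force: [0.6, 0.5, -0.1]
grip_width: -0.001
```

```bash
python3 to.py 516.9 -32.3 68 1.88
```

```text
P [504.8 -34.5  72.8] shift [12.1  2.2 -4.8] turn [ 0.     0.005 -0.003] grip -0.001 F [ 0.6  0.5 -0.1] j [-0.3   0.46  1.75  0.    0.93 -0.61]
```

play_rows:
  plan:
    - [3,1,-4,0,0,0,-1]
    - [3,1,0,0,0,0,-1]
    - [2,0.5,0,0,0,0,-1]
    - [1,0,0,0,0,0,-1]
    - [0,0,0,0,0,0,-1]

```text
time_s: 18.2
eef_pos: [516.0, -31.3, 71.3]
ee_rot: [0.004, 0.588, 0.809, 0.002]
force: [-1.4, -0.4, -0.8]
grip_width: 0.003
```

```bash
python3 to.py 516.9 -32.3 68 1.88
python3 - <<'E'
from h import *
import pickle
pickle.dump({'top':cap('top')},open('c6.pkl','wb'))
E
python3 meas.py c6.pkl:92
```

```text
P [516.  -31.3  71.3] shift [ 0.9 -1.  -3.3] turn [ 0.002  0.008 -0.004] grip 0.003 F [-1.4 -0.4 -0.8] j [-0.29  0.48  1.72  0.    0.94 -0.6 ]Traceback (most recent call last):
  File "meas.py", line 23, in <module>
    print(f,swing(pickle.load(open(f,'rb'))['top'],float(z)))
            ~~~~~^^^^^^^^^^^^^^^^^^^^^^^^^^^^^^^^^^^^^^^^^^^
  File "meas.py", line 15, in swing
    a=np.polyfit(Y,M,1);return 'foot_x %.1f swing(slope) %.3f x@post %.1f n%d'%(np.polyval(a,-90),-a[0],np.polyval(a,30),len(Y))
    raise TypeError("expected non-empty vector for x")
TypeError: expected non-empty vector for x
```

play_rows:
  plan:
    - [-10,-3,0,0,0,0,-1]
    - [-8,-2,10,0,0,0,-1]
    - [0,0,40,0,0,0,-1]
    - [0,0,40,0,0,0,-1]
    - [0,0,40,0,0,0,-1]

```text
time_s: 18.67
eef_pos: [492.7, -35.3, 198.6]
ee_rot: [-0.003, 0.588, 0.809, -0.0]
force: [0.2, 0.5, -0.1]
grip_width: 0.001
```

play_rows:
  plan:
    - [8,0,35,0,0,0,-1]
    - [8,39,5,0,0,0,-1]
    - [8,40,0,0,0,0,-1]
    - [8,40,0,0,0,0,-1]
    - [8,40,0,0,0,0,-1]

```text
time_s: 19.08
eef_pos: [536.3, 122.1, 253.0]
ee_rot: [0.007, 0.594, 0.805, 0.004]
force: [0.7, -1.0, 0.1]
grip_width: 0.001
```

play_rows:
  plan:
    - [8,40,0,0,0,0,-1]
    - [8,30,0,0,0,0,-1]
    - [0,0,0,0,0,0,-1]

```text
time_s: 19.33
eef_pos: [552.3, 201.1, 253.8]
ee_rot: [0.007, 0.592, 0.806, 0.006]
force: [0.2, 0.8, -0.6]
grip_width: -0.001
```

```bash
python3 - <<'E'
from h import *
import pickle
pickle.dump({'top':cap('top'),'side':cap('side')},open('c6.pkl','wb'))
E
python3 to.py 508 83 225 1.88;python3 meas.py c6.pkl:92
```

```text
P [552.  197.3 253.9] shift [ -44.  -114.3  -28.9] turn [-0.     0.019  0.007] grip 0.001 F [ 0.2 -1.3  0.4] j [ 0.14  0.43  1.28 -0.    1.42 -0.16]
c6.pkl foot_x -2.8 swing(slope) -0.027 x@post 0.4 n42
```

Swing is −0.027 (foot −3 mm). One more nudge of about 2.8 mm, to TCP (518.7, −30.4).

play_rows:
  plan:
    - [-9,-40,0,0,0,0,-1]
    - [-10,-40,0,0,0,0,-1]
    - [-10,-40,0,0,0,0,-1]
    - [-10,-40,0,0,0,0,-1]
    - [-10,-40,0,0,0,0,-1]

```text
time_s: 19.85
eef_pos: [500.2, -3.6, 253.1]
ee_rot: [0.008, 0.591, 0.807, 0.006]
force: [0.5, -0.1, 0.2]
grip_width: -0.001
```

play_rows:
  plan:
    - [-4,-16,0,0,0,0,-1]
    - [0,0,-30,0,0,0,-1]
    - [0,0,-40,0,0,0,-1]
    - [0,0,-40,0,0,0,-1]
    - [0,0,-20,0,0,0,-1]

```text
time_s: 20.27
eef_pos: [493.1, -35.6, 125.9]
ee_rot: [0.016, 0.599, 0.801, 0.007]
force: [-0.7, 0.1, -0.6]
grip_width: 0.0
```

```bash
python3 to.py 500 -36 68 1.88
```

```text
P [493.1 -35.6 125.9] shift [  6.9  -0.4 -57.9] turn [0.008 0.035 0.022] grip 0.0 F [-0.7  0.1 -0.6] j [-0.31  0.34  1.76  0.    1.01 -0.6 ]
```

play_rows:
  plan:
    - [0,-2,-25,0.008,0.03,0.02,-1]
    - [0,0,-22,0,0,0,-1]
    - [4,0,-8,0,0,0,-1]
    - [4,1,0,0,0,0,-1]
    - [0,0,0,0,0,0,-1]

```text
time_s: 20.68
eef_pos: [497.1, -41.8, 66.4]
ee_rot: [-0.001, 0.594, 0.804, 0.0]
force: [-0.2, -0.1, -0.2]
grip_width: -0.002
```

```bash
python3 to.py 518.7 -30.4 68 1.88
```

```text
P [497.1 -41.8  66.4] shift [21.6 11.4  1.6] turn [-0.002 -0.001  0.011] grip -0.002 F [-0.2 -0.1 -0.2] j [-0.32  0.46  1.77  0.    0.92 -0.62]
```

play_rows:
  plan:
    - [6,3,0,0,0,0.01,-1]
    - [6,4,0,0,0,0,-1]
    - [4,2,0,0,0,0,-1]
    - [1,0.5,0,0,0,0,-1]
    - [0,0,0,0,0,0,-1]

```text
time_s: 21.1
eef_pos: [518.1, -32.3, 71.2]
ee_rot: [0.003, 0.59, 0.808, 0.001]
force: [-1.3, -0.9, -1.3]
grip_width: 0.004
```

```bash
python3 to.py 518.7 -30.4 68 1.88
```

```text
P [518.1 -32.3  71.2] shift [ 0.6  1.9 -3.2] turn [0.001 0.006 0.   ] grip 0.004 F [-1.3 -0.9 -1.3] j [-0.29  0.48  1.71  0.    0.94 -0.6 ]
```

play_rows:
  plan:
    - [1.3,0.2,-2,0,0,0,-1]
    - [0,0,0,0,0,0,-1]

```text
time_s: 21.27
eef_pos: [519.6, -31.9, 69.6]
ee_rot: [0.003, 0.59, 0.808, 0.001]
force: [-0.0, -0.9, -0.4]
grip_width: -0.001
```

play_rows:
  plan:
    - [-10,-3,0,0,0,0,-1]
    - [-8,-2,10,0,0,0,-1]
    - [0,0,40,0,0,0,-1]
    - [0,0,40,0,0,0,-1]
    - [0,0,40,0,0,0,-1]

```text
time_s: 21.68
eef_pos: [496.0, -35.5, 196.1]
ee_rot: [-0.005, 0.59, 0.808, -0.001]
force: [0.8, -0.5, -1.0]
grip_width: -0.0
```

play_rows:
  plan:
    - [8,0,35,0,0,0,-1]
    - [8,39,5,0,0,0,-1]
    - [8,40,0,0,0,0,-1]
    - [8,40,0,0,0,0,-1]
    - [8,40,0,0,0,0,-1]

```text
time_s: 22.1
eef_pos: [539.2, 122.0, 249.7]
ee_rot: [0.004, 0.595, 0.804, 0.003]
force: [1.2, -0.8, -0.2]
grip_width: 0.002
```

play_rows:
  plan:
    - [8,40,0,0,0,0,-1]
    - [8,30,0,0,0,0,-1]
    - [0,0,0,0,0,0,-1]

```text
time_s: 22.35
eef_pos: [555.0, 201.1, 250.0]
ee_rot: [0.004, 0.593, 0.805, 0.005]
force: [-0.4, -0.3, -0.2]
grip_width: -0.001
```

```bash
python3 - <<'E'
from h import *
import pickle
pickle.dump({'top':cap('top'),'side':cap('side')},open('c7.pkl','wb'))
E
python3 to.py 509.5 79.8 225 1.88;python3 meas.py c7.pkl:92
```

```text
P [554.7 197.3 250. ] shift [ -45.2 -117.5  -25. ] turn [-0.001  0.012  0.01 ] grip 0.003 F [ 0.2 -0.  -0.2] j [ 0.14  0.44  1.27 -0.    1.42 -0.16]
c7.pkl foot_x 1.2 swing(slope) 0.008 x@post 0.2 n42
```

The foot is within about 1 mm of centre. I'll press the lever again, this time with lateral checks and no over-press.

play_rows:
  plan:
    - [-12,-30,0,0,0.012,0.01,-1]
    - [-14,-35,0,0,0,0,-1]
    - [-12,-30,0,0,0,0,-1]
    - [-4,-12,0,0,0,0,-1]
    - [0,0,-5,0,0,0,-1]

```text
time_s: 22.87
eef_pos: [509.4, 82.0, 244.7]
ee_rot: [0.0, 0.591, 0.807, 0.0]
force: [-0.6, 0.1, 0.7]
grip_width: -0.006
```

```bash
sed -i 's/-14.5$/-11/;s/-14.5;/-11;/' lev.py; sed -i 's/    th=float(a);S=.*/    th=float(a);S=80*np.cos(th)-7*np.sin(th)-11/' lev.py; python3 lev.py 1.2 1.0 .9 .8 .7;python3 to.py 509.5 79.8 180 1.88
```

```text
[509.4  82.  244.7] s 6.1 lat 0.6 yaw err 1.569 F [-0.6  0.1  0.7]
1.2 [ -2.2   4.9 -65.6]
1.0 [-4.5 14.2 -6. ]
0.9 [-2.1  6.6 -4.1]
0.8 [-2.   6.2 -4.8]
0.7 [-1.8  5.7 -5.4]
P [509.4  82.  244.7] shift [  0.1  -2.2 -64.7] turn [-0.     0.001  0.002] grip -0.006 F [-0.6  0.1  0.7] j [-0.07  0.28  1.5   0.    1.36 -0.38]
```

play_rows:
  plan:
    - [0,0,-30,0,0,0,-1]
    - [0,0,-25,0,0,0,-1]
    - [0,0,-10,0,0,0,-1]
    - [0,0,0,0,0,0,-1]

```text
time_s: 23.2
eef_pos: [508.8, 78.3, 177.4]
ee_rot: [0.002, 0.594, 0.805, 0.001]
force: [-0.4, 0.3, 0.0]
grip_width: 0.001
```

```bash
python3 lev.py 1.2 1.0 .9 .8 .7
```

```text
[508.8  78.3 177.4] s 2.8 lat -1.0 yaw err 1.561 F [-0.4  0.3  0. ]
1.2 [-1.7  8.5  1.7]
1.0 [-4.5 14.2 -6. ]
0.9 [-2.1  6.6 -4.1]
0.8 [-2.   6.2 -4.8]
0.7 [-1.8  5.7 -5.4]
```

play_rows:
  plan:
    - [-1,7,0,0,0,0,-1]
    - [-2,7,-1,0,0,0,-1]
    - [-2,7,-2,0,0,0,-1]
    - [-2,6,-4,0,0,0,-1]

```text
time_s: 23.53
eef_pos: [502.5, 106.7, 172.1]
ee_rot: [0.003, 0.595, 0.804, 0.002]
force: [-0.1, -0.5, 0.2]
grip_width: -0.0
```

```bash
python3 lev.py .9 .8 .7 .6 .5
```

```text
[502.5 106.7 172.1] s 31.7 lat 1.6 yaw err 1.558 F [-0.1 -0.5  0.2]
0.9 [-2.   0.9 -3.1]
0.8 [-2.   6.2 -4.8]
0.7 [-1.8  5.7 -5.4]
0.6 [-1.6  5.1 -5.9]
0.5 [-1.5  4.6 -6.5]
```

play_rows:
  plan:
    - [-3,3,-4,0,0,0,-1]
    - [-2,5,-5,0,0,0,-1]
    - [-2,5.5,-5.5,0,0,0,-1]
    - [-1.5,5,-6,0,0,0,-1]

```text
time_s: 23.87
eef_pos: [494.3, 127.8, 152.0]
ee_rot: [0.006, 0.594, 0.804, 0.004]
force: [0.3, -3.6, 0.7]
grip_width: -0.003
```

```bash
python3 lev.py .5 .4 .3 .2 .1 0
```

```text
[494.3 127.8 152. ] s 54.4 lat 0.1 yaw err 1.56 F [ 0.3 -3.6  0.7]
0.5 [-0.6  1.4 -5.6]
0.4 [-1.2  3.9 -6.9]
0.3 [-1.   3.2 -7.3]
0.2 [-0.8  2.5 -7.6]
0.1 [-0.6  1.8 -7.8]
0.0 [-0.3  1.  -8. ]
```

play_rows:
  plan:
    - [-1,1.5,-6,0,0,0,-1]
    - [-1.5,3,-7,0,0,0,-1]
    - [-1.5,3,-7,0,0,0,-1]
    - [-1,2,-7.5,0,0,0,-1]

```text
time_s: 24.2
eef_pos: [489.4, 139.5, 122.5]
ee_rot: [0.007, 0.594, 0.804, 0.005]
force: [2.6, 0.8, 2.7]
grip_width: -0.002
```

```bash
python3 lev.py .1 0
```

```text
[489.4 139.5 122.5] s 67.0 lat -1.0 yaw err 1.561 F [2.6 0.8 2.7]
0.1 [ 0.7  1.2 -5.5]
0.0 [-0.3  1.  -8. ]
```

play_rows:
  plan:
    - [0,0.5,-6,0,0,0,-1]
    - [0,0,-5,0,0,0,-1]
    - [0,0,-3,0,0,0,-1]

```text
time_s: 24.45
eef_pos: [489.1, 141.4, 107.1]
ee_rot: [0.006, 0.594, 0.804, 0.006]
force: [-5.6, 5.5, 37.6]
grip_width: 0.003
```

play_rows:
  plan:
    - [-0.5,0,25,0,0,0,-1]
    - [0,0,40,0,0,0,-1]
    - [0,0,40,0,0,0,-1]
    - [0,20,20,0,0,0,-1]
    - [0,40,0,0,0,0,-1]

```text
time_s: 24.87
eef_pos: [486.3, 197.4, 233.5]
ee_rot: [0.002, 0.597, 0.802, 0.002]
force: [1.1, 0.5, 0.0]
grip_width: 0.003
```

play_rows:
  plan:
    - [0,40,0,0,0,0,-1]
    - [0,40,0,0,0,0,-1]
    - [0,40,0,0,0,0,-1]
    - [0,30,0,0,0,0,-1]
    - [0,0,0,0,0,0,-1]

```text
time_s: 25.28
eef_pos: [484.4, 356.9, 231.7]
ee_rot: [0.002, 0.597, 0.802, 0.001]
force: [0.0, -0.5, -0.6]
grip_width: -0.004
```

```bash
python3 - <<'E'
from h import *
import pickle
d={n:cap(n) for n in('side','top')};pickle.dump(d,open('c8.pkl','wb'))
o=np.zeros((590,800,3),np.uint8)
o[:,:500]=cv2.resize(d['top']['img'][190:308,250:350],(500,590),interpolation=2)
o[:,500:]=cv2.resize(d['side']['img'][170:288,270:330],(300,590),interpolation=2)
cv2.imwrite('pics/m8.png',o)
E
python3 meas.py c8.pkl:88
```

```text
c8.pkl foot_x 0.7 swing(slope) 0.001 x@post 0.6 n43
```

View pics/m8.png

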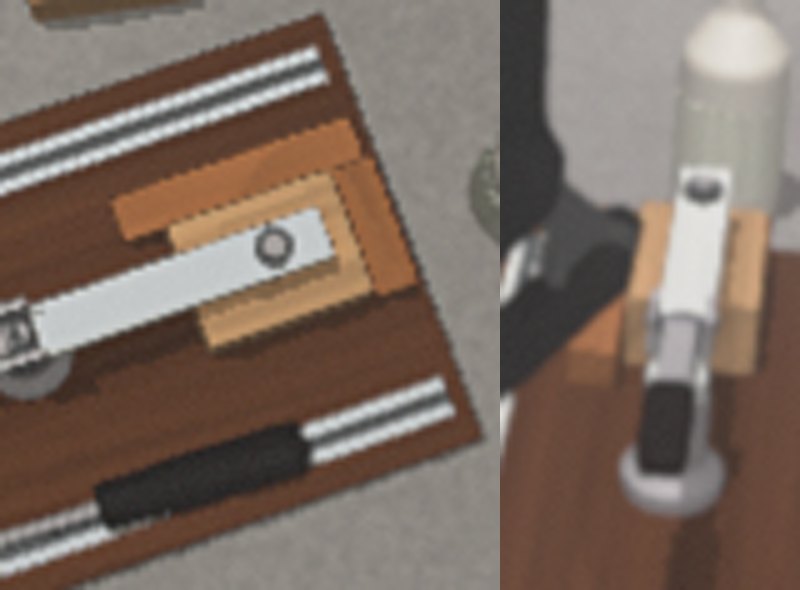

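The bolt is at (274,247), the centred position from before. The lever lies flat, and the block's corners are unchanged. Handing in.

```bash
python3 -c "
from rig import ctrl
print(ctrl.finish_job())"
```

```text
the job is handed in; nothing more can be done
None
```

The block is clamped with the foot centred over it and the lever down at its stop. The job was handed in at about 25 s of the 54 s limit; no verdict was reported.

- **First clamping failed:** I pushed the strap round with the shut fingers until the foot was on centre, then pushed the lever down. I pressed too long at the stop (45 N on the fingertips). The fingertips slid sideways and swung the clamped strap about 10 mm off centre.
- **Mend:** I undid that clamping by gripping the lever's handle between the fingers and raising it. This is the one place I gripped something instead of pushing it with a finger; nothing was picked up. I then re-centred the strap with finger pushes and pressed the lever down again, stopping at about 38 N.
- **Last checks:** The final picture gives swing about 0.001 rad and the foot within about 1 mm of the block's middle. The lever lies flat, which I judged from the picture and the contact force, not from a reading of its angle.
- **Block and bystanders:** By eye, the block's corners in the final picture are where they were before the first clamping. The spare block, glue and screwdriver showed no shift when compared after the first clamping. The jar showed about 0.4 pixel, which I put down to the arm's shadow. I did not repeat that comparison at the end, and I never measured the tape or mallet for movement.

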